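# Pop the battery hatch

## Robot

A 7-joint arm with a two-finger parallel gripper is mounted at the origin on a cart in front of the work surface, level with it; the furniture and walls round the work are solid. World frame = base frame: x ahead of the robot, y to its left, z up, the work surface at z = 0. Lengths are in mm, angles in rad, forces in N, time in s.
With the tool pointing down it reaches from about 400 to 925 mm from the base axis. Payload 5.6 kg.
Tool frame: the origin (TCP) lies midway between the tips of the shut fingers; the grasp point (between the pads) lies 19 mm behind it; z points along the fingers, y is the line along which they close (so a half turn about z gives the same grasp; the last joint's range is limited). The gripper opens to 85 mm and grips with 20 to 120 N. Pads are 22 mm wide; open, the fingers measure 114 mm over their backs; the gripper's body (76 mm by 85 mm) begins 54 mm behind the grasp point. The pads swing forward as they close: fully open they stand 13 mm farther back than shut.
Start: joints at [-1.165, 0.468, -0.012, 1.603, 0.006, 1.071, -0.056], TCP at [282.064, 585.618, 231.29] pointing down, gripper open.
Joint ranges: [-2.53, 2.53], [-0.31, 2.02], [-1.57, 1.55], [0.28, 2.44], [-1.29, 4.43], [0.15, 1.84], [-2.92, 2.92]. Speed limits (rad/s): [2.57, 2.57, 3.14, 3.14, 3.14, 3.14, 3.14].

## Interface

Orientations are given as [roll, pitch, yaw] about the fixed x, y, z axes, in that order (R = Rz(yaw) Ry(pitch) Rx(roll)).
In Python, from rig import bot gives the robot as it stands.
- The arm moves only by the tool move_arm, never from a script. Its argument "targets" is text: rows parted by semicolons, each of 6 numbers parted by spaces: the shift along the tool's x, y, z in m, then the turn, a rotation vector about the tool's x, y, z in rad. In form: x y z rx ry rz; .... A call has exactly 10 rows; each row is the pose to reach, as a shift and turn from the pose commanded when the call began, along the tool's axes at that moment; what a row does not reach only later rows make up. A row lasts 1/8 s, in which the tool goes at most 62.5 mm and 10.7 degrees, less where a joint would pass 70% of its speed; a pose out of reach is approached as far as the arm can. A call with a gripper value outside its range is refused whole. "jaw" is the finger opening in m, from 0 to 0.0854, set as the call begins (left out, the last holds). The fingers move at their own pace and stop on an object; "force" is the grip in N (left out, the last holds). Time passes only in rows, so rows that repeat a pose let the fingers close, or fill a call up. It gives the time, the measured TCP pose, the force, the opening and the grip force at its end, in the units of the state.
- bot.get_state(): the state, without advancing time (a new reading comes with each control period).
- bot.snapshot(name): name is "scene" or "top" or "wrist"; returns a dict with "img" (420x560x3 uint8, blue, green, red), "fx", "fy", "cx", "cy" (pixels), "k1" (the pictures are not rectified: a ray, as slopes to the right and down, at radius r is drawn at 1 + k1 r^2 times it, then the intrinsics apply), "eye" and "rotation" of the camera in the world. Camera axes: x right, y up, looking along -z (the intrinsics and any distortion apply to the point x, -y, -z); pixel columns grow to the right and rows downward; lengths in mm; the calibration is good to about 2 mm. A picture is of the moment at which its call begins. There is no depth.
- bot.hand_in(): hands the job in; it is judged then, once.
The state is a dict: "t": time; "q": joint angles; "qvel": joint speeds; "effort": joint torques, N m; "tcp_pos": TCP position; "tcp_rot": TCP orientation; "force": force on the tool from outside, world axes, zero at the start; "torque": the same for the moment, N m; "grip_width": finger opening in mm; "gripper_force": force on a finger pad.
Only numpy, scipy, OpenCV 4.12 (cv2) and the standard library are available. Lean on these libraries where they do the work, as an engineer would, in place of code of your own. Each camera call takes 0.05 s, during which the arm holds its last target. There are 200 camera calls.

## Task

Get the battery hatch of the larger instrument open: with a fingertip slide its lock tab all the way away from the hatch, then press the hatch's round pad fully down once and let go, so that the hatch pops up and stays standing open. Do not push it shut again, leave the smaller instrument's hatch shut, and do not disturb, pick up or carry anything else.

Things in the scene. Friction and masses are not known exactly. Their poses are not given: they have to be found in the camera images.
- battery_box: The larger of two grey instrument boxes, fixed, 120 (x) x 140 (y) x 55 mm high; origin at the centre of its underside, x towards its back (front panel with display and two sockets at -x), z up. A grey hatch lies flush in its top, x -45 to +30, y -52 to +12 mm, free edge in front, hinge at the back. Only this box has a lock tab.
- hatch_pad (a point): Centre of the top of the round black press pad (20 mm diameter, standing 7 mm above the hatch and box top, 62 mm above the bench) near the battery hatch's free edge, 54 mm in front of the hinge line. It moves with the hatch, whose free edge rises about 70 mm above the box top and swings backwards as it pops, so retreat upwards.
- hatch (a joint): Hatch hinge (rad): 0 latched flush, negative pressed in (bottom stop -0.12, pad 6 mm down), 1.15 standing open at its stop. Push-push latch, light spring (2.5 N): pressed past -0.085 (pad 5 mm down; best to the stop) and let go, it swings up by itself in about 1.5 s and a spring holds it open. Pressing the open hatch down can latch it shut again. While locked it cannot be pressed.
- lock_tab (a point): Centre of the top of the small black ribbed lock tab on the top of the larger box, beside the hatch on its +y side: 16 mm (x) x 7 mm (y), standing 13 mm above the box top (top at 68 mm above the bench). Starts about 27 mm in +y of the box origin and 24 mm in front (-x) of it, 15 mm from the hatch's edge.
- lock (a joint): Lock tab slide (m) along the box's +y axis: 0 locked (its bolt lies under the hatch edge), 0.016 fully unlocked, away from the hatch. Starts at 0 to 0.003; slides with about 1.2 N and stays where it is left.
- latch_pin (a joint): Hidden follower of the battery hatch's latch (m, not needed to do the work): 0 latched, about 0.0035 released, below -0.003 only while the opened hatch is being pushed shut again.
- small_box: The smaller grey instrument box, fixed to the bench, 110 x 94 x 45 mm high; origin at the centre of its underside, same axes; a hatch 75 x 36 mm with the same kind of pad in its top and no lock tab. To be left alone. The two boxes may stand in either order.
- small_hatch (a joint): Hinge of the smaller box's hatch (rad), 0 latched shut, same latch: must stay shut.
- holder: Black post holder, 44 x 32 x 46 mm, loose, standing in front of the boxes; origin at its foot. Bystander.
- marker: White marker pen with a blue cap, 120 mm long, 12 mm thick, lying loose in front of the boxes. Bystander.
- screw: Cap screw, 31 mm long, 10 mm thick, lying loose in front of the boxes. Bystander.
- tissues: White packet of lens tissue, 50 x 72 x 28 mm, loose behind the boxes; origin at its underside. Bystander.

How it is judged (in metres and radians):
On the way, in this order (a step that is already met when the one before it is completed fails the run):
1. the lock tab is slid fully away while the hatch is still shut (value of joint lock above 0.012 m and value of joint hatch below 0.05 rad), for 0.1 s.
2. the hatch is pressed well in (value of joint hatch below -0.05 rad and value of joint lock above 0.012 m), for 0.05 s.
3. the hatch has popped open and stands open untouched (value of joint hatch above 0.9 rad and contact force between each of the arm, the fingers and battery_box below 0.1 N), for 0.5 s.
At the end, for the whole second after the job is handed in: The battery hatch stands open (over 0.9 rad) and still, the lock tab is at least 12 mm along its 16 mm slide, and the small instrument's hatch is shut (value of joint hatch above 0.9 rad and velocity of joint hatch between -0.05 and 0.05 rad/s and value of joint lock above 0.012 m and value of joint small_hatch between -0.03 and 0.03 rad); the robot touches nothing.
It fails at once if the battery hatch is pushed shut again after it popped (pressed more than once) (value of joint latch_pin below -0.003 m).
It fails at once if the smaller instrument's hatch is pressed or opened (value of joint small_hatch below -0.05 rad or value of joint small_hatch above 0.05 rad).
It fails at once if a bystander is pushed aside, lifted or carried (distance of any of holder, marker, screw, tissues from where it was at the start of the episode above 0.03 m).
It also fails if it takes over 38 s, if anything falls off the work surface, if the arm or the gripper's body presses on something with over 40 N, if the wrist force passes 120 N, or if a joint passes its speed limit or range.

## Working session

There is one attempt and no reset: what is moved stays moved. The work goes in short steps, Python scripts to look and compute and a tool call to move; the robot and the scene stay as the last step left them, time stands still between calls to the robot, and variables do not carry over. Pictures are saved under pics/ and viewed, at most 10 in all, crops included, and the job is handed in when it is done.

Besides the shell and the picture viewer there is one more tool, called after "Emit:" as name(argument=value, ...), one argument or row to a line, values as JSON. move_arm: Moves the arm, as the interface text tells. Its arguments: {"type":"object","properties":{"targets":{"type":"string"},"jaw":{"type":"number"},"force":{"type":"number"}},"required":["targets"]}

```bash
mkdir -p pics; cat > h.py <<'E'
import numpy as np,cv2
from rig import bot
def snap(n,f):
    s=bot.snapshot(n); cv2.imwrite('pics/'+f,s['img']); return s
def ray(s,u,v):
    x=(u-s['cx'])/s['fx'];y=(v-s['cy'])/s['fy']
    X,Y=x,y
    for _ in range(30):
        k=1+s['k1']*(X*X+Y*Y);X,Y=x/k,y/k
    return np.array(s['rotation'])@np.array([X,-Y,-1.])
def onz(s,u,v,z):
    d=ray(s,u,v);e=np.array(s['eye']);return e+d*(z-e[2])/d[2]
E
python3 - <<'E'
from h import *
import pickle
d={n:snap(n,n+'0.png') for n in('top','scene')}
pickle.dump(d,open('s0.pkl','wb'))
for n in d: print(n,d[n]['eye'],d[n]['rotation'],d[n]['fx'],d[n]['k1'])
s=bot.get_state();print(s['t'],s['tcp_pos'],s['tcp_rot'],s['grip_width'])
E
```

```text
top [371.14437212 194.71019443 919.23803904] [ 0.19206701  0.00660745 -1.55027738] 536.5848376551339 0.06963621261013185
scene [ 115.18374488 -235.87290958  656.34426251] [ 0.77488023  0.00732554 -0.78228409] 404.6613889402135 0.029464035921441922
0.1 [281.85501685 585.13864122 230.42489351] [-3.13995315e+00  1.12952283e-04  2.69275223e+00] 85.23401273166641
```

View pics/top0.png

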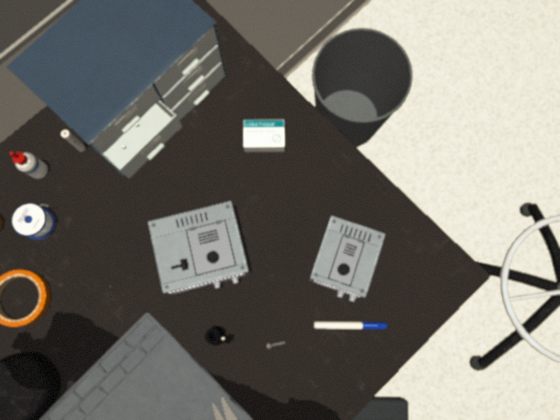

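View pics/scene0.png

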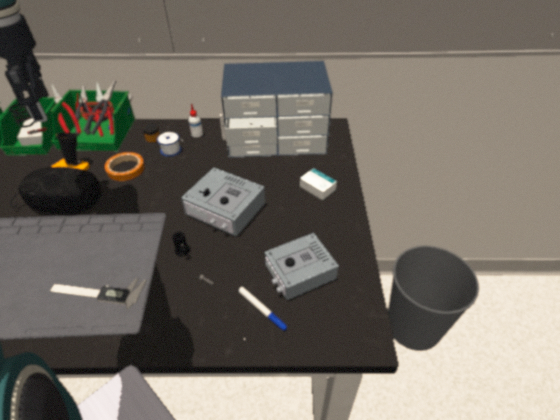

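The top view shows the larger box at about (198,247), with its pad at (212,257) and its tab at (180,265). The small box is at (347,257), and the holder, screw and marker are in front at rows 325–345.

```bash
sed -i "s/np.array(s\['rotation'\])@/Rotation.from_euler('xyz',s['rotation']).as_matrix()@/; 1a from scipy.spatial.transform import Rotation" h.py
python3 - <<'E'
from h import *
import pickle
d=pickle.load(open('s0.pkl','rb'))
for n,(x0,y0,x1,y1) in {'top':(140,195,255,300),'scene':(180,165,270,235)}.items():
    s=d[n];g=cv2.cvtColor(s['img'],cv2.COLOR_BGR2GRAY)
    print(n,'horizon check',onz(s,280,210,0).round())
    m=(g[y0:y1,x0:x1]<60).astype(np.uint8)
    k,l,st,c=cv2.connectedComponentsWithStats(m)
    for i in range(1,k):
        if 15<st[i,4]<400:
            u,v=c[i]+[x0,y0];print(st[i],(u,v),onz(s,u,v,62).round(1),onz(s,u,v,68).round(1))
s=d['top']
g=cv2.cvtColor(s['img'],cv2.COLOR_BGR2GRAY)
m=cv2.morphologyEx((g>90).astype(np.uint8)*255,cv2.MORPH_OPEN,np.ones((5,5)))
for c in cv2.findContours(m,0,2)[0]:
    x,y,w,h=cv2.boundingRect(c)
    if cv2.contourArea(c)>2000 and 100<x<400 and 180<y<300:
        b=cv2.boxPoints(cv2.minAreaRect(c));print(b.round(),[onz(s,*p,55).round(0)[:2] for p in b])
b=[(149,220),(232,202),(248,281),(165,293)]
print([onz(s,*p,55).round(0)[:2] for p in b])
def crop(n,x0,y0,w,h,k):return cv2.resize(d[n]['img'][y0:y0+h,x0:x0+w],None,fx=k,fy=k,interpolation=cv2.INTER_CUBIC)
cv2.imwrite('pics/c.png',np.hstack([crop('top',140,190,120,120,4),crop('scene',175,160,80,120,4)]))
E
```

```text
top horizon check [566. 197.   0.]
[68 57 10 10 74] (np.float64(212.45945945945945), np.float64(256.5810810810811)) [474.4 303.7  62. ] [473.7 302.9  68. ]
[41 65  6  9 42] (np.float64(183.8095238095238), np.float64(263.92857142857144)) [461.8 348.9  62. ] [461.1 347.8  68. ]
scene horizon check [578. 236.   0.]
[24 25  5  6 22] (np.float64(206.0), np.float64(192.5)) [459.1 344.2  62. ] [455.6 338.3  68. ]
[41 33  7  6 33] (np.float64(224.06060606060606), np.float64(200.42424242424244)) [470.8 296.7  62. ] [467.2 291.3  68. ]
[[306. 286.]
 [330. 214.]
 [387. 233.]
 [363. 305.]] [array([431., 153.]), array([549., 114.]), array([519.,  22.]), array([402.,  63.])]
[[145. 221.]
 [231. 200.]
 [251. 279.]
 [164. 300.]] [array([531., 418.]), array([570., 278.]), array([440., 242.]), array([404., 378.])]
[array([533., 411.]), array([566., 276.]), array([437., 246.]), array([416., 377.])]
```

View pics/c.png

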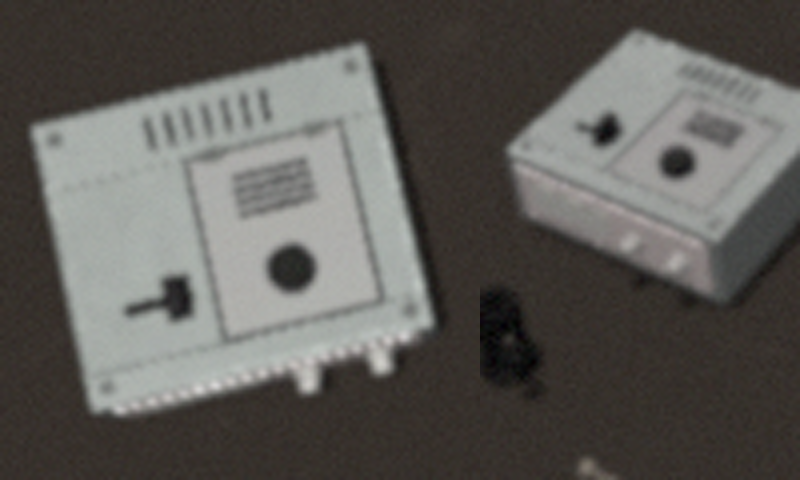

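```bash
cat >> h.py <<'E'
def rel(goal,yaw,ref=None):
    s=bot.get_state();p=np.array(ref if ref is not None else s['tcp_pos'])
    R=Rotation.from_euler('xyz',s['tcp_rot']);G=Rotation.from_euler('xyz',[np.pi,0,yaw])
    return (R.inv().apply(np.array(goal)-p)/1000).round(4),(R.inv()*G).as_rotvec().round(3)
E
python3 - <<'E'
from h import *
import pickle
s=pickle.load(open('s0.pkl','rb'))['top']
c=np.array([(32,125),(367,42),(435,327),(92,410)])/4+[140,190]
P=np.array([onz(s,*p,55)[:2] for p in c]);B=np.array([(60,70),(60,-70),(-60,-70),(-60,70)])
Q=P-P.mean(0);yaw=np.arctan2((B[:,0]*Q[:,1]-B[:,1]*Q[:,0]).sum(),(B*Q).sum())
o=P.mean(0);R=np.array([[np.cos(yaw),-np.sin(yaw)],[np.sin(yaw),np.cos(yaw)]])
print(o,yaw,(Q-B@R.T).round(1),'pad',o+R@[-24,-20],'tab',o+R@[-24,27])
print(rel([*(o+R@[-24,5]),230],np.pi/2+yaw),rel([*(o+R@[-24,5]),230],np.pi+yaw))
E
```

```text
[492.11035575 328.71186519] 0.26429675459035706 [[-0.4  0.3]
 [ 0.6 -0.1]
 [-0.6 -0.3]
 [ 0.5  0.1]] pad [474.16833111 303.13680406] tab [461.8904973  348.50479715]
(array([-0.2793, -0.1517,  0.0007]), array([-0.001,  0.001,  0.858])) (array([-0.2793, -0.1517,  0.0007]), array([-0.002, -0.   , -0.713]))
```

Emit:
move_arm(
  targets="-0.05 -0.03 0 0 0 0.15; -0.1 -0.06 0 0 0 0.3; -0.15 -0.09 0 0 0 0.45; -0.2 -0.11 0 0 0 0.6; -0.25 -0.14 0 0 0 0.75; -0.279 -0.152 0 0 0 0.858; -0.279 -0.152 0 0 0 0.858; -0.279 -0.152 0 0 0 0.858; -0.279 -0.152 0 0 0 0.858; -0.279 -0.152 0 0 0 0.858",
  jaw=0,
  force=40,
)

```text
t: 1.35
tcp_pos: [466.8, 328.6, 231.2]
tcp_rot: [-3.141, -0.0, 1.837]
force: [-0.2, -0.3, 1.2]
grip_width: -0.2
gripper_force: 0.0
```

```bash
python3 - <<'E'
from h import *
import pickle
s=snap('wrist','w1.png');pickle.dump(s,open('w1.pkl','wb'))
print(s['eye'],s['rotation']);t=bot.get_state();print(t['t'],t['tcp_pos'],t['tcp_rot'],t['force'],t['grip_width'])
E
```

```text
[448.54702667 391.55423765 373.12676503] [-2.62442575e-01  2.52108555e-04  2.66727598e-01]
1.4 [466.87398647 328.38748951 231.22945136] [-3.14145617e+00 -1.54804024e-04  1.83649195e+00] [-0.48972954 -0.75894816  1.26947941] 0.2594408720971683
```

View pics/w1.png

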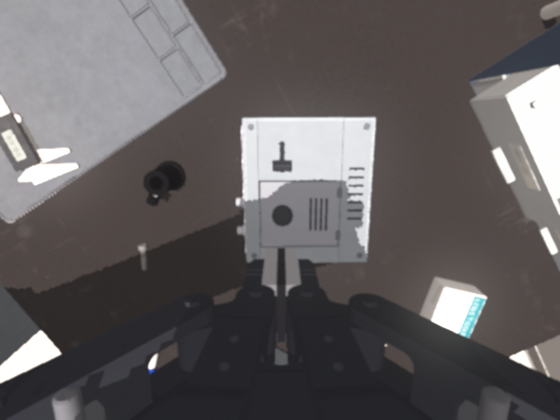

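The wrist view shows the box square to the tool. The tab head is at about (282,165), the pad at (282,215), and the shut fingertips at (281,255).

```bash
python3 - <<'E'
from h import *
import pickle
s=pickle.load(open('w1.pkl','rb'));g=cv2.cvtColor(s['img'],cv2.COLOR_BGR2GRAY)
for n,x0,y0,x1,y1,z in(('tab',262,132,305,178,68),('pad',265,200,298,232,62)):
    m=(g[y0:y1,x0:x1]<70).astype(np.uint8)
    k,l,st,c=cv2.connectedComponentsWithStats(m);i=1+st[1:,4].argmax()
    if n=='tab':
        w=(l==i).sum(1);print(w);r=np.where(w>w.max()*.6)[0];v=r.mean()+y0;u=np.where(l==i)[1].mean()+x0
        print('head rows',r+y0)
    else: u,v=c[i]+[x0,y0]
    print(n,st[i],u,v,onz(s,u,v,z).round(1))
E
```

```text
Traceback (most recent call last):
ValueError: attempt to get argmax of an empty sequence
```

```bash
python3 - <<'E'
from h import *
import pickle
s=pickle.load(open('w1.pkl','rb'));g=cv2.cvtColor(s['img'],cv2.COLOR_BGR2GRAY)
for n,x0,y0,x1,y1,z in(('tab',262,132,305,177,68),('pad',265,200,298,232,62)):
    a=g[y0:y1,x0:x1];print(a.min(),np.median(a))
    m=(a<(a.min()+np.median(a))/2).astype(np.uint8)
    k,l,st,c=cv2.connectedComponentsWithStats(m);i=1+st[1:,4].argmax()
    if n=='tab':
        w=(l==i).sum(1);r=np.where(w>w.max()*.6)[0];v=r.mean()+y0;u=np.where(l==i)[1].mean()+x0
        print(w,'head rows',r+y0)
    else: u,v=c[i]+[x0,y0]
    print(n,st[i],u,v,onz(s,u,v,z).round(1))
E
```

```text
72 230.0
[ 0  0  0  0  0  0  0  0  0  0  4  4  4  4  4  4  4  4  4  4  5  4  4  4
  4  4  4  5 11 18 19 19 19 19 19 19 19 19 18  9  0  0  0  0  0] head rows [161 162 163 164 165 166 167 168 169 170]
tab [ 11  10  19  30 282] 281.8085106382979 165.5 [460.6 350.4  68. ]
51 124.0
pad [  7   5  21  21 336] 281.92857142857144 215.04761904761904 [473.2 304.9  62. ]
```

Emit:
move_arm(
  targets="0 0 0.04 0 0 0; 0 0 0.08 0 0 0; 0 0 0.12 0 0 0; 0 0 0.14 0 0 0; 0 0 0.155 0 0 0; 0 0 0.165 0 0 0; 0 0 0.171 0 0 0; 0 0 0.171 0 0 0; 0 0 0.171 0 0 0; 0 0 0.171 0 0 0",
)

```text
t: 2.65
tcp_pos: [467.8, 327.9, 60.9]
tcp_rot: [3.141, -0.001, 1.835]
force: [-0.2, 0.4, -0.1]
grip_width: -0.2
gripper_force: 0.0
```

Emit:
move_arm(
  targets="0.004 0 0 0 0 0; 0.007 0 0 0 0 0; 0.010 0 0 0 0 0; 0.013 0 0 0 0 0; 0.016 0 0 0 0 0; 0.018 0 0 0 0 0; 0.020 0 0 0 0 0; 0.020 0 0 0 0 0; 0.020 0 0 0 0 0; 0.020 0 0 0 0 0",
)

```text
t: 3.9
tcp_pos: [462.2, 347.1, 60.3]
tcp_rot: [3.142, -0.0, 1.835]
force: [0.0, -0.3, 0.5]
grip_width: 0.1
gripper_force: 0.0
```

```bash
python3 - <<'E'
from h import *
s=snap('wrist','w2.png')
E
```

```text
(no output)
```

View pics/w2.png

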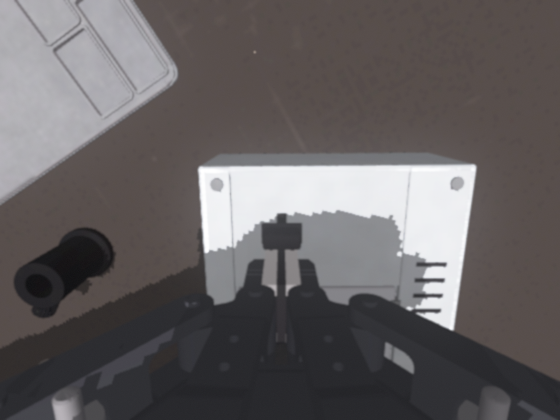

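The tab (281,235) has moved up its slot, and only a stub of slot is left at (282,217). I'll push on to the stop and watch the force.

Emit:
move_arm(
  targets="0.001 0 0 0 0 0; 0.002 0 0 0 0 0; 0.003 0 0 0 0 0; 0.004 0 0 0 0 0; 0.005 0 0 0 0 0; 0.006 0 0 0 0 0; 0.006 0 0 0 0 0; 0.006 0 0 0 0 0; 0.006 0 0 0 0 0; 0.006 0 0 0 0 0",
)

```text
t: 5.2
tcp_pos: [461.3, 350.5, 60.2]
tcp_rot: [-3.141, 0.003, 1.833]
force: [0.3, -5.8, 2.3]
grip_width: -0.1
gripper_force: 3.3
```

```bash
python3 - <<'E'
from h import *
s=snap('wrist','w3.png')
g=cv2.cvtColor(s['img'],cv2.COLOR_BGR2GRAY);print(g[195:262,270].tolist());print(g[195:262,282].tolist())
for v in (210,215,220,225,230): print(v,onz(s,281,v,68).round(1))
E
```

```text
[239, 238, 238, 239, 238, 238, 238, 238, 237, 237, 237, 236, 236, 236, 235, 235, 235, 235, 235, 235, 235, 231, 212, 168, 143, 140, 142, 137, 120, 88, 67, 65, 64, 64, 62, 61, 61, 61, 60, 61, 61, 62, 62, 61, 61, 61, 61, 60, 59, 59, 57, 57, 57, 57, 68, 96, 126, 137, 137, 137, 137, 136, 136, 136, 135, 136, 136]
[238, 237, 237, 237, 237, 237, 237, 236, 237, 237, 237, 237, 236, 236, 237, 235, 227, 210, 196, 183, 161, 146, 142, 141, 138, 121, 87, 64, 63, 63, 65, 64, 63, 61, 59, 60, 58, 59, 59, 60, 60, 61, 60, 60, 61, 60, 59, 58, 59, 58, 57, 56, 56, 56, 55, 55, 54, 55, 53, 53, 54, 53, 52, 52, 52, 52, 52]
210 [452.9 378.1  68. ]
215 [453.5 376.1  68. ]
220 [454. 374.  68.]
225 [454.6 372.   68. ]
230 [455.1 369.9  68. ]
```

The force has reached 5.8 N, so the tab is at its stop. Next I'll back off, lift and go over the pad.

Emit:
move_arm(
  targets="-0.005 0 0 0 0 0; -0.006 0 -0.02 0 0 0; -0.006 0 -0.035 0 0 0; -0.02 0 -0.04 0 0 0; -0.04 0 -0.04 0 0 0; -0.0515 0 -0.04 0 0 0; -0.0515 0 -0.03 0 0 0; -0.0515 0 -0.018 0 0 0; -0.0515 0 -0.015 0 0 0; -0.0515 0 -0.015 0 0 0",
)

```text
t: 6.5
tcp_pos: [473.6, 303.2, 74.6]
tcp_rot: [-3.14, 0.0, 1.835]
force: [-0.7, -1.3, 0.9]
grip_width: -0.3
gripper_force: 0.0
```

```bash
python3 - <<'E'
from h import *
s=snap('wrist','w4.png')
print(bot.get_state()['tcp_pos'])
E
```

```text
[473.93232412 303.33082667  74.97765499]
```

View pics/w4.png

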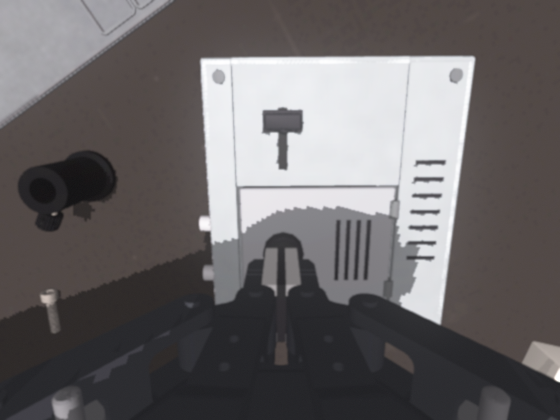

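The tab (282,120) is at the far end of its slot and the fingertips are over the pad (283,240). Now I'll press.

Emit:
move_arm(
  targets="0 0 0.005 0 0 0; 0 0 0.01 0 0 0; 0 0 0.013 0 0 0; 0 0 0.016 0 0 0; 0 0 0.018 0 0 0; 0 0 0.02 0 0 0; 0 0 0.022 0 0 0; 0 0 0.022 0 0 0; 0 0 0.022 0 0 0; 0 0 0.022 0 0 0",
)

```text
t: 7.8
tcp_pos: [473.7, 303.0, 55.6]
tcp_rot: [-3.141, -0.001, 1.835]
force: [-8.4, -5.0, 23.4]
grip_width: 0.1
gripper_force: 12.2
```

The pad is at its bottom stop, so I'll retreat straight up.

Emit:
move_arm(
  targets="0 0 -0.04 0 0 0; 0 0 -0.1 0 0 0; 0 0 -0.15 0 0 0; 0 0 -0.19 0 0 0; 0 0 -0.2 0 0 0; 0 0 -0.2 0 0 0; 0 0 -0.2 0 0 0; 0 0 -0.2 0 0 0; 0 0 -0.2 0 0 0; 0 0 -0.2 0 0 0",
)

```text
t: 9.05
tcp_pos: [474.1, 302.9, 252.9]
tcp_rot: [-3.141, 0.0, 1.835]
force: [-0.4, 0.1, 0.9]
grip_width: 0.1
gripper_force: 0.0
```

Emit:
move_arm(
  targets="0 0 0 0 0 0; 0 0 0 0 0 0; 0 0 0 0 0 0; 0 0 0 0 0 0; 0 0 0 0 0 0; 0 0 0 0 0 0; 0 0 0 0 0 0; 0 0 0 0 0 0; 0 0 0 0 0 0; 0 0 0 0 0 0",
)

```text
t: 10.3
tcp_pos: [474.1, 303.0, 253.3]
tcp_rot: [3.142, 0.0, 1.835]
force: [-0.4, -0.4, 0.9]
grip_width: 0.2
gripper_force: 0.0
```

```bash
python3 - <<'E'
from h import *
s=snap('wrist','w5.png')
E
```

```text
(no output)
```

View pics/w5.png

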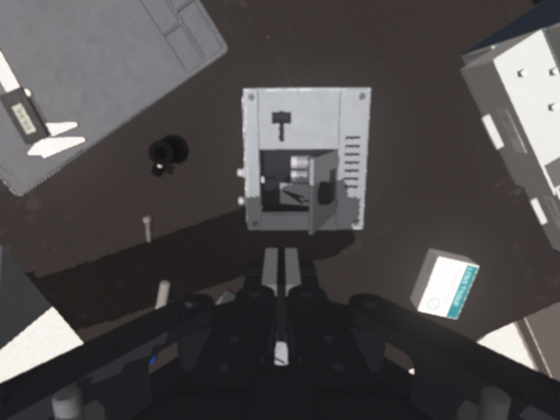

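The hatch stands open (edge at about (312,190), battery bay visible), and the tab (281,117) is unlocked. I'll let it settle briefly, then hand in.

Emit:
move_arm(
  targets="0 0 0 0 0 0; 0 0 0 0 0 0; 0 0 0 0 0 0; 0 0 0 0 0 0; 0 0 0 0 0 0; 0 0 0 0 0 0; 0 0 0 0 0 0; 0 0 0 0 0 0; 0 0 0 0 0 0; 0 0 0 0 0 0",
)

```text
t: 11.6
tcp_pos: [474.1, 303.0, 253.3]
tcp_rot: [3.142, 0.0, 1.835]
force: [-0.1, 0.3, 0.1]
grip_width: 0.1
gripper_force: 0.0
```

```bash
python3 -c "
from rig import bot
print(bot.hand_in())"
```

```text
the job is handed in; nothing more can be done
None
```

I slid the larger instrument's lock tab to its stop and pressed the pad once; the hatch popped and stands open in the last picture, and I handed the job in at about 11.6 s (no verdict came back).

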